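# Lay the tea cartons on their backs in the buffet tray

### The arm

A 6-joint arm with a two-finger parallel gripper is mounted at the origin on the work surface. World frame = base frame: x ahead of the robot, y to its left, z up, the work surface at z = 0. Lengths are in m, angles in degrees, forces in N, time in s.
With the tool pointing down it reaches from about 0.25 to 0.725 m from the base axis. Payload 9.7 kg.
Tool frame: the origin (TCP) lies midway between the tips of the shut fingers; the grasp point (between the pads) lies 19 mm behind it; z points along the fingers, x is the direction in which the jaws open and shut, and the axes are right-handed (so a half turn about z gives the same grasp; the last joint's range is limited). The gripper opens to 85 mm and grips with 20 to 120 N. Pads are 22 mm wide; open, the fingers measure 114 mm over their backs; the gripper's body (76 mm by 85 mm) begins 54 mm behind the grasp point. The pads swing forward as they close: fully open they stand 13 mm farther back than shut.
Start: joints at [-70.474, 4.979, 10.078, 95.1, 0, 90], TCP at [0.184, -0.518, 0.231] pointing down, gripper open.
Joint ranges: [-179.16, 179.16], [-48.56, 103.87], [-65.8, 70.77], [-126.05, 130.52], [-82.76, 87.17], [-180, 180]. Speed limits (degrees/s): [127.2, 127.2, 147.25, 180, 180, 180].

### API

Orientations are given as [roll, pitch, yaw] about the fixed x, y, z axes, in that order (R = Rz(yaw) Ry(pitch) Rx(roll)).
In Python, from workcell import sensors, camera, get_calibration, bot, recognise, place_of gives the robot as it stands. The module is installed in compiled form; this text tells all that it offers.
- The arm moves only by the tool send_rows, never from a script. Its argument "plan" is a list of rows, each a list of 3 entries, a list of its own where there are three numbers: the shift along the tool's x, y, z normalised to -1 to 1, where 1 is 0.3 m, then the turn, a rotation vector about the tool's x, y, z normalised to -1 to 1, where 1 is pi rad, then the closure, from -1 (fully open) to 1 (shut). In form: [[[x, y, z], [rx, ry, rz], claw], ...]. A call has 1 to 10 rows; each row is the pose to reach, as a shift and turn from the pose commanded when the call began, along the tool's axes at that moment, turning the shorter way round; what a row does not reach only later rows make up. A row lasts 1/10 s, in which the tool goes at most 50 mm and 8.59 degrees, less where a joint would pass 70% of its speed; a pose out of reach is approached as far as the arm can. A call with a number of a shift or a turn outside -1 to 1 is refused whole. A call with a gripper value outside its range is refused whole. The fingers move at their own pace and stop on an object; "force" is the grip in N (left out, the last holds). Time passes only in rows, so rows that repeat a pose let the fingers close. It gives the time, the measured TCP pose, the force and the opening at its end, in the units of the state.
- sensors.get_obs(): the state, without advancing time (a new reading comes with each control period).
- camera(name): name is "scene" or "top" or "wrist"; returns the picture (420x560x3 uint8, blue, green, red); there is no depth.
- get_calibration(name): a dict with "fx", "fy", "cx", "cy" (pixels), "R" (3x3) and "t" (3): a world point X has camera coordinates R X + t. Camera axes: x right, y down, z forward; pixel columns grow to the right and rows downward; lengths in m; the calibration is good to about 2 mm. A picture is of the moment at which its call begins: read the wrist's pose just before it. get_calibration takes no time and is no camera call; for the wrist camera it gives the pose at the moment of the call.
- bot.job_done(): hands the job in, once; it reports no verdict.
Trained networks look in the newest picture that a camera, given by its name, has taken for a name from the list of things; names that differ only in an ending like _2 or _b are one class to them, and where a whole thing is asked for, a point or a joint stands for the part that bears it (a point fixed in the world has none). Each returns a list of dicts, best first, with "p" (0 to 1); they miss things now and then, are a little off and sometimes report something else, mostly with a low value. They report only what shows in the picture. A call takes as long as a camera call. They do not tell look-alikes from the thing itself.
- recognise(label, camera): "point" ([column, row] in pixels, amid what is visible of it).
- place_of(label, camera): "point" ([column, row] in pixels: a listed point, or the origin of a listed thing).
The state is a dict: "time": time; "q": joint angles; "qd": joint speeds; "joint_efforts": joint torques, N m; "ee_pos": TCP position; "tcp_rot": TCP orientation; "wrist_force": force on the tool from outside, world axes, zero at the start; "torque": the same for the moment, N m; "opening": finger opening in m.
Only numpy, scipy, OpenCV 4.12 (cv2) and the standard library are available. Lean on these libraries where they do the work, as an engineer would, in place of code of your own. Each camera call takes 0.05 s, during which the arm holds its last target. There are 200 camera calls.

### The job

Set out the tea: tip the two dispenser cartons that stand on end in the wooden tray over on their backs, away from the robot, by pushing them near the top with the fingertips, so that each lies flat in its own bay of the tray with its window of tea envelopes facing up. Do not pick the cartons up, and leave the jar in the third bay, the spare carton standing on the counter and everything else where it is.

Things in the scene. Friction and masses are not known exactly. Their poses are not given: they have to be found in the camera images.
- tray: Oak tray, fixed, 262 (x) x 352 (y) x 24 mm high, turned up to 17 degrees. Origin: centre of its underside, on the counter. Floor 10 mm thick; rims and the two dividers along x are 8 mm thick, 14 mm above the floor. Three bays, 246 long (x) x 106 mm wide, centred at y = -115, 0, +115 mm; which thing stands in which bay varies. Near rim: -x. End handles stand out 20 mm.
- carton_large: White board dispenser carton, 60 deep (x) x 80 wide (y) x 150 mm high, 110 to 220 g. A solid block in effect. Origin: centre of its foot; z runs up to its top, x from front to back. The front (-x) face, turned towards the robot, has the window of tea envelopes below and closed board in the top third. Starts upright on the tray floor at the near end of a bay, 7 to 30 mm from the near rim, square to the tray within 4 degrees.
- carton_large_mid (a point): Middle of the large carton's block, 75 mm up from the centre of its foot; lying on its back on the tray floor it is 40 mm above the counter.
- carton_large_heel (a point): Middle of the large carton's far (back) foot edge, which it tips about when pushed high on its front. Pushed low it slides, and too near the far rim it no longer fits lying down.
- carton_small: White board dispenser carton, 46 deep (x) x 76 wide (y) x 136 mm high, 80 to 170 g. A solid block in effect. Origin: centre of its foot; z runs up to its top, x from front to back. The front (-x) face, turned towards the robot, has the window of tea envelopes below and closed board in the top third. Starts upright on the tray floor at the near end of a bay, 7 to 30 mm from the near rim, square to the tray within 4 degrees.
- carton_small_mid (a point): Middle of the small carton's block, 68 mm up from the centre of its foot; lying on its back on the tray floor it is 33 mm above the counter.
- carton_small_heel (a point): Middle of the small carton's far (back) foot edge, which it tips about when pushed high on its front. Pushed low it slides, and too near the far rim it no longer fits lying down.
- jar: Brown glass jar with cork stopper, loose, 75 mm across, 112 mm high, standing in the third bay of the tray, to be left. Origin: centre of its underside.
- spare_carton: Spare dispenser carton, 46 x 76 x 136 mm, like the small one, standing on the bare counter beside the tray at its -y end; to be left standing. Origin: centre of its foot.
- carafe_a: Milk carafe, 80 mm across, 165 mm high, loose, on the counter beside the tray at its +y end. Origin: centre of its underside.
- carafe_b: Second milk carafe, the same, loose, beside the first, nearer the robot. Origin: centre of its underside.
- mug: White mug, 80 mm across, 90 mm high, loose, on the counter. Origin: centre of its underside.
- sugar_pot: Low glass pot of sugar lumps, 92 mm across, 55 mm high, loose, on the counter beside the tray at its -y end, nearer the robot than the spare carton. Origin: centre of its underside.
- tongs: Steel serving tongs, 190 mm long, 66 mm wide, 12 mm high, loose, lying on the counter. Origin: middle of their underside.
Things that resemble listed ones, but are neither listed nor needed, are in the scene too. What is shaped like the carton_large but blue is not meant.

How it is judged:
By the outcome, as a careful person would: the job done as asked, in the order asked, and still so for the second after the job is handed in, with the robot touching nothing.
It also fails if it takes over 42 s, if anything falls off the work surface, if the arm or the gripper's body presses on something with over 40 N, if the wrist force passes 120 N, or if a joint passes its speed limit or range.

## Working session

There is one attempt and no reset: what is moved stays moved. The work goes in short steps, Python scripts to look and compute and a tool call to move; the robot and the scene stay as the last step left them, time stands still between calls to the robot, and variables do not carry over. Pictures are saved under pics/ and viewed, on a budget of 10 in all, crops included, one or two more only if the job needs it, and the job is handed in when it is done.

Besides the shell and the picture viewer there is one more tool, called after ">>>" by a JSON object that holds its "name" and its "arguments". send_rows: Moves the arm, as the interface text tells. Scaled input: -1 to 1 covers 0.3 m each way for a shift and pi rad each way for a turn. Its arguments: {"type":"object","properties":{"plan":{"type":"array"},"force":{"type":"number"}},"required":["plan"]}

```bash
mkdir -p pics; cat > h.py <<'E'
import numpy as np, cv2
from workcell import sensors, camera, get_calibration, bot, recognise, place_of
def ray(cam,px,z,c=None):
    c=c or get_calibration(cam); R=np.array(c["R"]);t=np.array(c["t"])
    d=R.T@np.array([(px[0]-c["cx"])/c["fx"],(px[1]-c["cy"])/c["fy"],1]); o=-R.T@t
    return o+d*(z-o[2])/d[2]
def proj(cam,X):
    c=get_calibration(cam); p=np.array(c["R"])@np.array(X)+np.array(c["t"])
    return [c["fx"]*p[0]/p[2]+c["cx"],c["fy"]*p[1]/p[2]+c["cy"]]
E
python3 - <<'E'
from h import *
a=camera("scene");b=camera("top")
cv2.imwrite("pics/s.png",cv2.resize(a,(800,600)));cv2.imwrite("pics/t.png",cv2.resize(b,(800,600)))
for c in("scene","top"):
    k=get_calibration(c);print(c,k["fx"],(-np.array(k["R"]).T@np.array(k["t"])).round(3),np.array(k["R"]).round(2).tolist())
for n,z in [("tray",0),("carton_large",.01),("carton_small",.01),("jar",.01),("spare_carton",0),("carafe_a",0),("mug",0),("sugar_pot",0)]:
    for c in("top","scene"):
        for r in place_of(n,c)[:4]:
            if r["p"]>.3: print(n,c,round(r["p"],2),np.round(r["point"]),ray(c,r["point"],z)[:2].round(3))
print(sensors.get_obs()["time"])
E
```

```text
scene 396.1388533698713 [ 1.467 -0.278  0.869] [[0.3, 0.95, -0.01], [0.6, -0.19, -0.78], [-0.74, 0.23, -0.63]]
top 503.02566428239254 [ 0.34  -0.015  1.784] [[-0.03, -1.0, -0.02], [-0.99, 0.03, -0.1], [0.1, 0.02, -0.99]]
tray top 0.81 [276. 187.] [0.605 0.032]
tray top 0.5 [311. 205.] [ 0.536 -0.091]
tray scene 0.98 [297. 243.] [0.608 0.044]
tray scene 0.39 [204. 249.] [ 0.543 -0.242]
carton_large top 0.87 [340. 260.] [ 0.338 -0.186]
carton_large top 0.83 [256. 258.] [0.355 0.106]
carton_large top 0.81 [293. 258.] [ 0.349 -0.023]
carton_large top 0.72 [246. 214.] [0.509 0.14 ]
carton_large scene 0.8 [215. 206.] [ 0.352 -0.172]
carton_large scene 0.79 [313. 213.] [0.495 0.141]
carton_large scene 0.77 [254. 200.] [ 0.359 -0.033]
carton_large scene 0.63 [291. 197.] [0.383 0.099]
carton_small top 0.69 [244. 215.] [0.506 0.146]
carton_small top 0.55 [312. 202.] [ 0.545 -0.096]
carton_small top 0.33 [275. 207.] [0.531 0.035]
carton_small scene 0.58 [254. 235.] [ 0.538 -0.079]
jar top 0.78 [274. 207.] [0.531 0.038]
jar scene 0.88 [286. 224.] [0.52  0.034]
jar scene 0.45 [319. 219.] [0.531 0.148]
spare_carton top 0.68 [346. 159.] [ 0.699 -0.223]
spare_carton scene 0.36 [316. 198.] [0.404 0.188]
carafe_a top 0.91 [212. 234.] [0.442 0.264]
carafe_a top 0.71 [200. 205.] [0.546 0.304]
carafe_a scene 0.97 [342. 198.] [0.437 0.277]
carafe_a scene 0.77 [362. 221.] [0.574 0.286]
mug top 0.81 [156. 250.] [0.39  0.462]
mug scene 0.8 [383. 181.] [0.383 0.472]
sugar_pot top 0.92 [358. 204.] [ 0.534 -0.257]
sugar_pot scene 0.74 [201. 247.] [ 0.532 -0.251]
0.9
```

View pics/s.png

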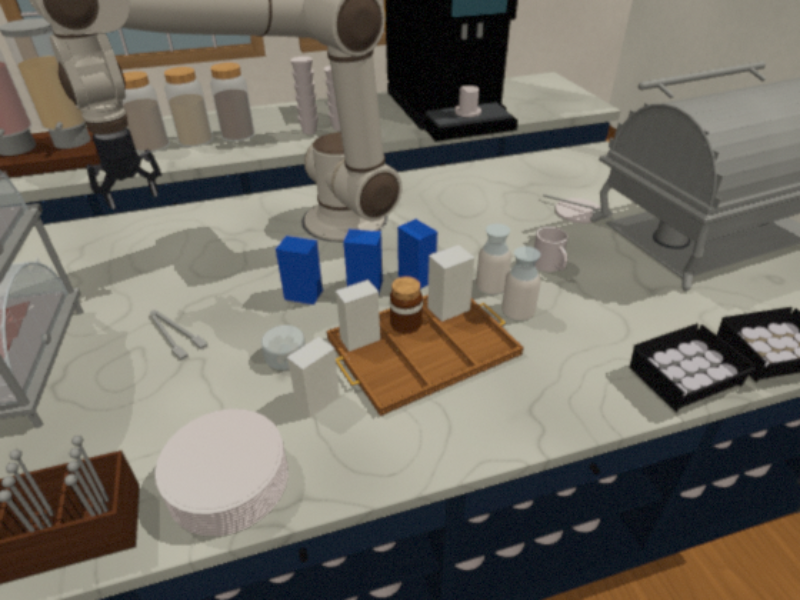

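View pics/t.png

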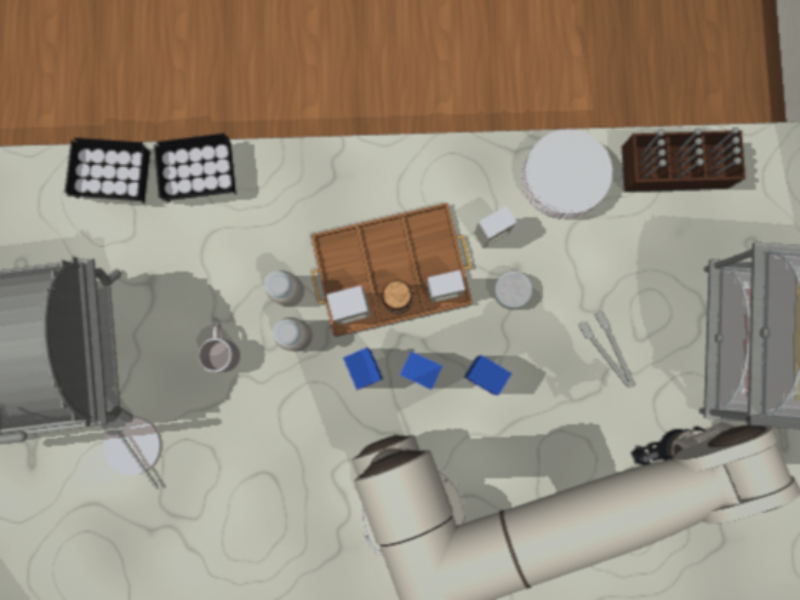

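The scene view shows the large white carton in the tray's +y bay at (450,283) and the small one in the -y bay at (360,315). The jar is between them, three blue decoys stand nearer the robot at (300,270), (363,260) and (417,255), and the spare carton is at (316,375). The top view shows the two carton tops at (348,303) and (446,285), with the tray turned about +14°.

```bash
python3 - <<'E'
from h import *
b=camera("top");hsv=cv2.cvtColor(b,cv2.COLOR_BGR2HSV)
s=.7
C=np.array([ray("top",(np.array(p)*s),.024)[:2] for p in [(312,235),(446,204),(470,302),(335,335)]])
print("tray c",C.mean(0).round(3),"yaw x",[np.degrees(np.arctan2(*(v[::-1]))).round(1) for v in (C[0]-C[3],C[1]-C[2])],"yaw y",[np.degrees(np.arctan2(-v[0],v[1])).round(1) for v in (C[0]-C[1],C[3]-C[2])],np.linalg.norm(C[0]-C[1]),np.linalg.norm(C[0]-C[3]))
for n,p,z in [("L",(348,303),.16),("S",(446,285),.146)]:
    x,y=(np.array(p)*s).astype(int)
    g=cv2.resize(b[y-20:y+20,x-20:x+20],None,fx=4,fy=4,interpolation=cv2.INTER_CUBIC);h=cv2.cvtColor(g,cv2.COLOR_BGR2HSV)
    m=((h[...,1]<60)&(h[...,2]>130)).astype(np.uint8)
    k,lab,st,ce=cv2.connectedComponentsWithStats(m);L=lab[80,80]
    cs=max(cv2.findContours((lab==L).astype(np.uint8),0,2)[0],key=cv2.contourArea)
    w=np.array([ray("top",(q[0]/4+x-20-.4,q[1]/4+y-20-.4),z)[:2] for q in cs[:,0]])
    r=cv2.minAreaRect((w*1000).astype(np.float32));print(n,np.round(r[0]),np.round(r[1]),r[2])
o=sensors.get_obs();print(o["tcp_rot"],o["ee_pos"],o["time"],o["opening"])
k=get_calibration("wrist");print(-np.array(k["R"]).T@k["t"],np.array(k["R"]).round(3),k["fx"])
E
```

```text
tray c [0.598 0.04 ] yaw x [np.float64(12.1), np.float64(11.7)] yaw y [np.float64(11.6), np.float64(12.2)] 0.3428814970271438 0.25635912324820975
L [504. 138.] [63. 85.] 14.04826831817627
S [544. -89.] [50. 81.] 11.651822090148926
[ 1.79997597e+02  1.14604156e-03 -7.04746696e+01] [ 0.18381967 -0.51835403  0.23129331] 0.95 0.0854277725248397
[ 0.26163852 -0.49100245  0.3736939 ] [[ 0.335 -0.942 -0.   ]
 [-0.892 -0.317  0.323]
 [-0.304 -0.108 -0.946]] 304.7080457163577
```

>>> {"name": "send_rows", "arguments": {"plan": [[[-0.86,-0.77,0],[0,0,0.03],0.05],[[-0.86,-0.77,0],[0,0,0.03],0.05],[[-0.86,-0.77,0],[0,0,0.03],0.05],[[-0.86,-0.77,0],[0,0,0.03],0.05],[[-0.86,-0.77,0],[0,0,0.03],0.05],[[-0.86,-0.77,0],[0,0,0.03],0.05],[[-0.86,-0.77,0],[0,0,0.03],0.05],[[-0.86,-0.77,0],[0,0,0.03],0.05]]}}

```text
time: 1.75
ee_pos: [0.3168, -0.1939, 0.2318]
tcp_rot: [-179.9, -0.0, -75.5]
wrist_force: [-0.3, 0.0, 0.8]
opening: 0.0403
```

>>> {"name": "send_rows", "arguments": {"plan": [[[-0.94,-0.68,0],[0,0,0],0.05],[[-0.94,-0.68,0],[0,0,0],0.05],[[-0.94,-0.68,0],[0,0,0],0.05],[[-0.94,-0.68,0],[0,0,0],0.05],[[-0.94,-0.68,0],[0,0,0],0.05],[[-0.94,-0.68,0],[0,0,0],0.05],[[-0.94,-0.68,0],[0,0,0],0.05],[[-0.94,-0.68,0],[0,0,0],0.05],[[-0.94,-0.68,0],[0,0,0],0.05]]}}

```text
time: 2.65
ee_pos: [0.4464, 0.1182, 0.2308]
tcp_rot: [179.9, 0.3, -75.3]
wrist_force: [-0.5, -0.1, -0.7]
opening: 0.0406
```

```bash
python3 - <<'E'
from h import *
k=get_calibration("wrist");a=camera("wrist");cv2.imwrite("pics/w1.png",a)
for n,z in [("carton_large",.01),("carton_large_mid",.085),("carton_large_heel",.01)]:
    for r in place_of(n,"wrist")[:3]: print(n,round(r["p"],2),np.round(r["point"]),ray("wrist",r["point"],z,k)[:2].round(3))
o=sensors.get_obs();print(o["ee_pos"],o["tcp_rot"],o["time"])
E
```

```text
carton_large 0.96 [462. 301.] [ 0.339 -0.169]
carton_large 0.83 [273. 243.] [0.357 0.109]
carton_large 0.82 [281. 129.] [0.5   0.135]
carton_large_mid 0.89 [502. 342.] [ 0.337 -0.176]
carton_large_mid 0.87 [380. 302.] [ 0.352 -0.018]
carton_large_mid 0.32 [152. 148.] [0.458 0.248]
carton_large_heel 0.85 [381. 256.] [ 0.375 -0.034]
carton_large_heel 0.65 [486. 290.] [ 0.363 -0.194]
[0.44606429 0.11690767 0.23163363] [-179.96948797    0.31064633  -75.44534772] 2.85
```

View pics/w1.png

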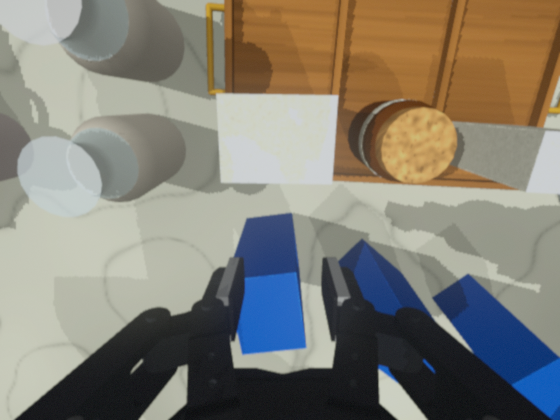

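The wrist view shows the white top of the large carton with corners at (217,94), (337,95), (335,184) and (220,184). The blue decoy's top edge is at about row 275, behind the fingers.

```bash
python3 - <<'E'
from h import *
for z,ps in [(.16,[(217,94),(337,95),(335,184),(220,184)]),(.15,[(240,277),(299,272),(305,348),(243,353)])]:
    w=np.array([ray("wrist",p,z)[:2] for p in ps]);print(w.round(3).tolist(),w.mean(0).round(4),"depthdir",np.degrees(np.arctan2(*((w[0]+w[1]-w[2]-w[3])[::-1]))).round(1),np.linalg.norm(w[0]-w[1]).round(3),np.linalg.norm(w[0]-w[3]).round(3), 'width',np.degrees(np.arctan2(-(w[0]-w[1])[0],(w[0]-w[1])[1])).round(1))
R=np.array([[.25,-.968],[-.968,-.25]])
print(((w-np.array([.446,.117]))@R.T).round(3))
E
```

```text
[[0.522, 0.181], [0.541, 0.105], [0.483, 0.088], [0.462, 0.168]] [0.502  0.1354] depthdir 14.6 0.079 0.061 width 14.1
[[0.384, 0.138], [0.402, 0.091], [0.326, 0.065], [0.306, 0.119]] [0.3546 0.1032] depthdir 16.8 0.05 0.081 width 20.3
[[-0.036  0.054]
 [ 0.014  0.049]
 [ 0.021  0.129]
 [-0.037  0.135]]
```

>>> {"name": "send_rows", "arguments": {"plan": [[[-0.013,0,0.12],[0,0,0],0.05],[[-0.013,0,0.24],[0,0,0],0.05],[[-0.013,0,0.32],[0,0,0],0.05],[[-0.013,0,0.32],[0,0,0],0.05],[[-0.013,-0.03,0.32],[0,0,0],0.05],[[-0.013,-0.05,0.32],[0,0,0],0.05],[[-0.013,-0.07,0.32],[0,0,0],0.05],[[-0.013,-0.09,0.32],[0,0,0],0.05],[[-0.013,-0.11,0.32],[0,0,0],0.05],[[-0.013,-0.13,0.32],[0,0,0],0.05]]}}

```text
time: 3.85
ee_pos: [0.484, 0.1302, 0.1354]
tcp_rot: [-180.0, 0.4, -75.1]
wrist_force: [-0.3, 0.1, 1.3]
opening: 0.0406
```

```bash
python3 - <<'E'
from h import *
a=camera("wrist");b=camera("scene")[110:270,180:400]
cv2.imwrite("pics/m1.png",np.hstack([cv2.resize(a,(400,300)),cv2.resize(b,(400,300))]))
E
```

```text
(no output)
```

View pics/m1.png

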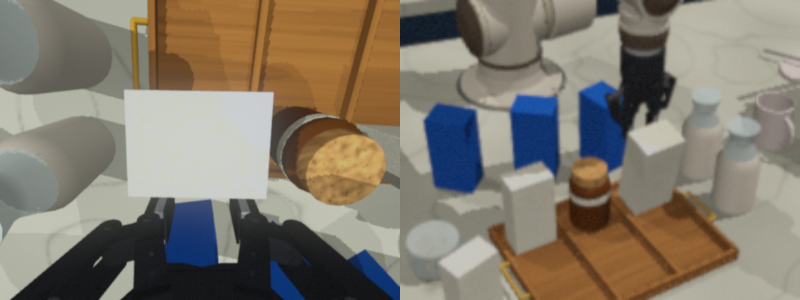

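The large carton is tilting about its heel without sliding or turning, and clears the jar. Push on.

>>> {"name": "send_rows", "arguments": {"plan": [[[0,-0.02,0],[0,0,0],0.05],[[0,-0.045,0],[0,0,0],0.05],[[0,-0.07,0],[0,0,0],0.05],[[0,-0.095,0],[0,0,0],0.05],[[0,-0.12,0],[0,0,0],0.05],[[0,-0.145,0],[0,0,0],0.05],[[0,-0.145,0],[0,0,0],0.05],[[0,-0.145,0],[0,0,0],0.05],[[0,-0.145,0],[0,0,0],0.05],[[0,-0.145,0],[0,0,0],0.05]]}}

```text
time: 4.95
ee_pos: [0.5252, 0.1411, 0.1354]
tcp_rot: [-180.0, 0.4, -75.1]
wrist_force: [0.9, -0.7, -0.2]
opening: 0.0406
```

```bash
python3 - <<'E'
from h import *
a=camera("wrist");b=camera("scene")[110:270,180:400]
cv2.imwrite("pics/m2.png",np.hstack([cv2.resize(a,(400,300)),cv2.resize(b,(400,300))]))
E
```

```text
(no output)
```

View pics/m2.png

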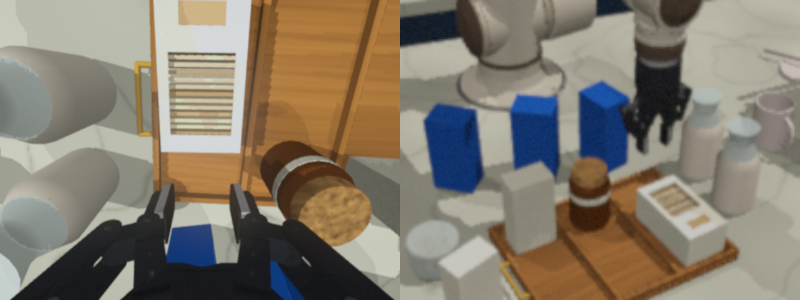

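The large carton lies flat in its bay with the window up. Now the small one.

>>> {"name": "send_rows", "arguments": {"plan": [[[0,0,-0.16],[0,0,0],0.05],[[0,0,-0.32],[0,0,0],0.05],[[0.76,0.31,-0.32],[0,0,0.016],0.05],[[0.76,0.31,-0.32],[0,0,0.016],0.05],[[0.76,0.31,-0.32],[0,0,0.016],0.05],[[0.76,0.31,-0.32],[0,0,0.016],0.05],[[0.76,0.31,-0.32],[0,0,0.016],0.05],[[0.76,0.31,-0.32],[0,0,0.016],0.05],[[0.76,0.31,-0.32],[0,0,0.016],0.05],[[0.76,0.31,-0.32],[0,0,0.016],0.05]]}}

```text
time: 6.05
ee_pos: [0.4943, -0.1031, 0.2297]
tcp_rot: [180.0, 0.4, -78.0]
wrist_force: [0.1, -0.4, 0.2]
opening: 0.0408
```

```bash
python3 - <<'E'
from h import *
a=camera("wrist");cv2.imwrite("pics/w2.png",a)
o=sensors.get_obs();print(o["ee_pos"],o["tcp_rot"],o["time"])
E
```

```text
[ 0.49440356 -0.10271035  0.22969702] [179.98484694   0.42878056 -77.93100743] 6.1
```

View pics/w2.png

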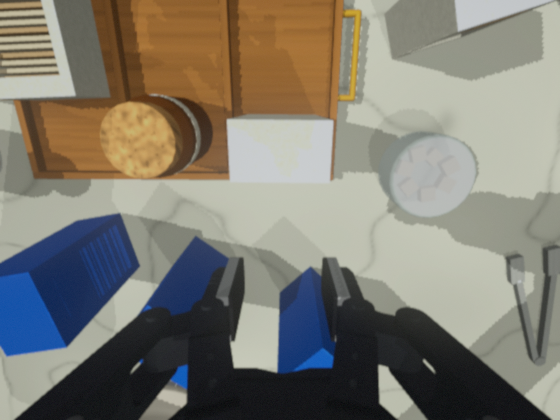

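The wrist view shows the small carton's top at (228,117), (333,119), (332,183) and (230,182). A blue decoy sits near the right finger at (310,330), so I check its clearance.

```bash
python3 - <<'E'
from h import *
o=sensors.get_obs();T=np.array(o["ee_pos"])[:2];y=np.radians(o["tcp_rot"][2])
R=np.array([[np.cos(y),np.sin(y)],[np.sin(y),-np.cos(y)]])
for z,ps in [(.146,[(228,117),(333,119),(332,183),(230,182)]),(.15,[(333,322),(278,372),(305,345)]),(0,[(312,268)])]:
    w=np.array([ray("wrist",p,z)[:2] for p in ps]);print(w.mean(0).round(4),((w-T)@R.T).round(4).tolist())
E
```

```text
[ 0.5431 -0.0905] [[-0.0392, -0.0744], [0.0355, -0.0731], [0.0373, -0.0263], [-0.0404, -0.0269]]
[ 0.3754 -0.1485] [[0.0441, 0.0983], [-0.0045, 0.1557], [0.0201, 0.1238]]
[ 0.3749 -0.1683] [[0.0392, 0.1306]]
```

>>> {"name": "send_rows", "arguments": {"plan": [[[-0.006,0,0.13],[0,0,0],0.05],[[-0.006,0,0.26],[0,0,0],0.05],[[-0.006,0,0.365],[0,0,0],0.05],[[-0.006,0,0.365],[0,0,0],0.05],[[-0.006,-0.03,0.365],[0,0,0],0.05],[[-0.006,-0.05,0.365],[0,0,0],0.05],[[-0.006,-0.07,0.365],[0,0,0],0.05],[[-0.006,-0.09,0.365],[0,0,0],0.05],[[-0.006,-0.11,0.365],[0,0,0],0.05],[[-0.006,-0.13,0.365],[0,0,0],0.05]]}}

```text
time: 7.1
ee_pos: [0.5325, -0.0931, 0.1204]
tcp_rot: [180.0, 0.4, -78.0]
wrist_force: [-0.8, 0.1, 0.4]
opening: 0.0408
```

>>> {"name": "send_rows", "arguments": {"plan": [[[0,-0.02,0],[0,0,0],0.05],[[0,-0.04,0],[0,0,0],0.05],[[0,-0.06,0],[0,0,0],0.05],[[0,-0.08,0],[0,0,0],0.05],[[0,-0.1,0],[0,0,0],0.05],[[0,-0.1,0],[0,0,0],0.05],[[0,-0.1,0],[0,0,0],0.05],[[0,-0.1,0],[0,0,0],0.05],[[0,-0.1,0],[0,0,0],0.05]]}}

```text
time: 8.0
ee_pos: [0.561, -0.087, 0.1202]
tcp_rot: [180.0, 0.4, -78.0]
wrist_force: [0.2, -0.0, -0.1]
opening: 0.0406
```

>>> {"name": "send_rows", "arguments": {"plan": [[[0,0,-0.16],[0,0,0],0.05],[[0,0,-0.32],[0,0,0],0.05],[[0,0,-0.4],[0,0,0],0.05],[[0,0.4,-0.45],[0,0,0],0.05],[[0,0.4,-0.45],[0,0,0],0.05],[[0,0.4,-0.45],[0,0,0],0.05],[[0,0.4,-0.45],[0,0,0],0.05]]}}

```text
time: 8.7
ee_pos: [0.4421, -0.1133, 0.2569]
tcp_rot: [-179.9, 0.3, -78.1]
wrist_force: [0.0, -0.0, 0.0]
opening: 0.0405
```

```bash
python3 - <<'E'
from h import *
a=camera("wrist");b=camera("scene")[110:290,180:400]
cv2.imwrite("pics/m3.png",np.hstack([cv2.resize(a,(400,300)),cv2.resize(b,(400,300))]))
for n,z in [("carton_large_mid",.04),("carton_small_mid",.033),("jar",.01),("spare_carton",0)]:
    for c in("wrist","scene"):
        for r in recognise(n,c)[:4] if "mid" not in n else place_of(n,c)[:4]:
            if r["p"]>.3: print(n,c,round(r["p"],2),np.round(r["point"]),ray(c,r["point"],z)[:2].round(3))
print(sensors.get_obs()["time"])
E
```

```text
carton_large_mid wrist 0.9 [ 79. 217.] [0.341 0.128]
carton_large_mid wrist 0.63 [191. 249.] [ 0.327 -0.015]
carton_large_mid scene 0.96 [291. 174.] [0.285 0.131]
carton_large_mid scene 0.76 [255. 186.] [ 0.316 -0.015]
carton_large_mid scene 0.75 [208. 190.] [ 0.294 -0.182]
carton_large_mid scene 0.72 [336. 228.] [0.62  0.167]
carton_small_mid scene 0.74 [265. 252.] [ 0.649 -0.074]
jar scene 0.66 [284. 212.] [0.458 0.049]
spare_carton wrist 0.72 [402.   3.] [ 0.657 -0.201]
spare_carton scene 0.71 [217. 266.] [ 0.628 -0.216]
9.2
```

View pics/m3.png

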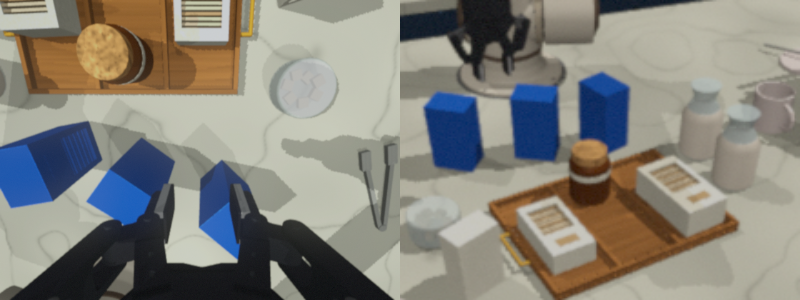

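Both cartons are on their backs with windows up and the arm is clear. One last check: whether the large one is seated inside the far rim.

```bash
python3 - <<'E'
from h import *
a=camera("top")[125:260,190:370];b=camera("scene")[195:270,235:375]
cv2.imwrite("pics/f.png",np.hstack([cv2.resize(a,(400,300),interpolation=2),cv2.resize(b,(400,300),interpolation=2)]))
g=camera("top")
# predicted lying outline: tray pose, top face z .07 / .056 vs rim
R=np.array([[.978,-.208],[.208,.978]]);c=np.array([.598,.04])
for n,xs,z in [("Lfar",.108,.07),("Lon rim",.123,.07)]:
    print(n,[(np.array(proj("top",[*(c+R@[xs,v]),z]))-[190,125])*[400/180,300/135] for v in(.075,.155)])
E
```

```text
Lfar [array([121.42923118,  80.27094224]), array([71.53014538, 92.21695361])]
Lon rim [array([119.26869428,  71.07740596]), array([69.41452779, 83.01063064])]
```

View pics/f.png

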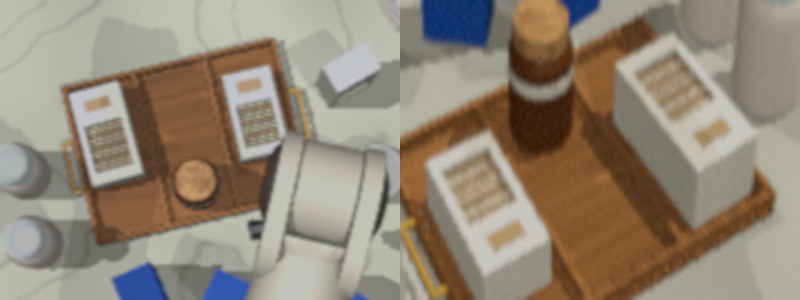

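The large carton's far edge sits at about (70,90)–(120,80), as predicted for seated inside the rim. Jar, spare carton and carafes are unmoved.

```bash
python3 -c "
from h import *
print(bot.job_done(), sensors.get_obs()['time'])"
```

```text
the job is handed in; nothing more can be done
the job is handed in; nothing more can be done
```

I tipped both white cartons onto their backs, first the large one (+y bay) and then the small one (-y bay). I pushed each near its top with the fingertips, about 40 mm apart, then backed the arm off and handed the job in at about 9.5 s.

- **Cartons:** The last top and scene pictures show both lying flat in their own bays with the windows up. The large carton's far edge matched where it should be if seated inside the far rim.
- **Everything else:** The jar, spare carton, sugar pot, carafes and blue decoys looked undisturbed in the last pictures. The mug and tongs were not in the last close-up, but nothing went near them. The wrist force readings after each move never passed about 1.5 N.
- **One disagreement:** The network put the middle of the large carton about 15 mm farther out than expected. The picture did not support that, so I took it as network error.

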